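Pour the thick dowels into the grooved rack

TASK

Two wooden scoops stand on the drafting table. Pick up by its carrying bar the one that holds the three thick dowels, and pour them over the high end of the sloping grooved rack so that they roll down and each comes to rest in a groove of its own; do not touch the dowels with the gripper. Then stand the empty scoop upright on the table clear of the rack, and leave the other scoop with the slim dowels where it is.

Things in the scene. Friction and masses are not known exactly. Their poses are not given: they have to be found in the camera images.
- scoop_grip (a point): Centre of the carrying bar of the scoop to pour from. Dark wooden scoop 100 mm long (x), 124 wide (y), 79 high, 0.16 kg; mouth open on its -x side, back wall on +x. The bar (16 mm thick in x, 22 high in z, 113 long along y) bridges the side walls; this point is 68 mm above the underside, z up as it stands. Grip it across x. 23 mm are clear between bar and dowels.
- scoop_lip (a point): Pouring lip of that scoop: middle of the front edge of its floor at the mouth, same axes as scoop_grip, fixed 49 mm from it along -x and 46 mm below. The floor falls 8 degrees from here to the back wall, so level dowels stay at the back; they roll out once the mouth is tipped down more than 8 degrees, and 25 to 30 degrees empties it.
- other_scoop_grip (a point): Centre of the carrying bar of the other scoop, which must stay: same shape, size and axes, but it holds three slim dowels (9 mm diameter, 100 mm long).
- groove_mid (a point): Centre of the upper face of the rack's board, 38 mm above the table; fixed wooden rack 152 mm long, 166 wide. Frame tilted with the board: x up its 16 degree slope, y along the grooves, z off the board. Four battens 2.5 mm high along y at x = -52, -32, -12, 8 mm, a stop wall face at x = -72 and the run-in's edge at x = 25 make five grooves. A dowel in one has its centre at z = 9 mm, on a batten 11.5.
- run_in (a point): Centre of the upper face of the smooth run-in, a strip at the rack's high end 4 mm thicker than the grooved board and 50 mm up the slope from groove_mid; same axes, spans x = -25 to +22 mm. Pour here, the lip about 20 mm above it, tipping slowly towards -x. The high end is open; side walls 150 mm apart rise 14 mm above it. A level scoop's front foot hangs 22 mm below its lip, 32 mm behind.
- dowel_a: Thick dowel a: plain round rod of pale wood, 18 mm diameter, 100 mm long, 20 g, rolls freely. Origin at its centre, y along its length. At the start the three lie side by side at the back of the scoop, along the scoop's y.
- dowel_b: Thick dowel b: plain round rod of pale wood, 18 mm diameter, 100 mm long, 20 g, rolls freely. Origin at its centre, y along its length. At the start the three lie side by side at the back of the scoop, along the scoop's y.
- dowel_c: Thick dowel c: plain round rod of pale wood, 18 mm diameter, 100 mm long, 20 g, rolls freely. Origin at its centre, y along its length. At the start the three lie side by side at the back of the scoop, along the scoop's y.
There are look-alikes about, which are no part of the job. Leave any green look-alike of the dowel_b alone.

How it is judged:
By the outcome, as a careful person would: the job done as asked, in the order asked, and still so for the second after the job is handed in, with the robot touching nothing.
It also fails if it takes over 51 s, if anything falls off the work surface, if the arm or the gripper's body presses on something with over 40 N, if the wrist force passes 120 N, or if a joint passes its speed limit or range.

ROBOT

A 6-joint arm with a two-finger parallel gripper is mounted at the origin on the work surface; the furniture and walls round the work are solid. World frame = base frame: x ahead of the robot, y to its left, z up, the work surface at z = 0. Lengths are in m, angles in rad, forces in N, time in s.
With the tool pointing down it reaches from about 0.35 to 0.925 m from the base axis. Payload 6.4 kg.
Tool frame: the origin (TCP) lies between the finger pads; the fingertips stand 19 mm ahead of it and the grasp point (between the pads) is the TCP (r.nose_length is the distance from the TCP to the fingertips, in m); z points along the fingers, x is the direction in which the jaws open and shut, and the axes are right-handed (so a half turn about z gives the same grasp; the last joint's range is limited). The gripper opens to 85 mm and grips with 20 to 120 N. Pads are 22 mm wide; open, the fingers measure 114 mm over their backs; the gripper's body (76 mm by 85 mm) begins 54 mm behind the grasp point. The pads swing forward as they close: fully open they stand 13 mm farther back than shut.
Start: joints at [1.149, 0.245, 1.558, -0, 1.339, -0.174], TCP at [0.159, 0.63, 0.25] pointing down, gripper open.
Joint ranges: [-3.13, 3.13], [-1.02, 2.26], [0.13, 2.54], [-0.95, 4.09], [0.21, 2.88], [-2.74, 2.74]. Speed limits (rad/s): [2.57, 2.57, 3.14, 3.14, 3.14, 3.14].

INTERFACE

Orientations are given as a unit quaternion [w, x, y, z].
In Python, from rig import r, grab_frame, hand_in gives the robot as it stands.
- The arm moves only by the tool play_rows, never from a script. Its arguments are lists of equal length, an entry for each row: "translation": the shift along the tool's x, y, z in cm, a list of three; "roll": the turn about the tool's z in degrees. A call has exactly 8 rows; each row shifts and turns the commanded pose from where the row before left it, along the tool's axes as they then stand; what a row does not reach is not made up. A row lasts 1/12 s, in which the tool goes at most 41.7 mm and 7.16 degrees, less where a joint would pass 70% of its speed; a pose out of reach is approached as far as the arm can. A call is refused whole if a number of a shift passes 4.17 or a number of a turn 7.16, either way. A call with a gripper value outside its range is refused whole. "hand" is the closure in counts, from 0 (fully open) to 255 (shut), set as the call begins (left out, the last holds). The fingers move at their own pace and stop on an object; "newtons" is the grip in N (left out, the last holds). Time passes only in rows, so rows that do not move let the fingers close, or fill a call up. It gives the time, the measured TCP pose, the force and the opening at its end, in the units of the state.
- r.state(): the state, without advancing time (a new reading comes with each control period).
- grab_frame(name): name is "scene" or "top" or "wrist"; returns a dict with "color" (420x560x3 uint8, red, green, blue), "depth" (420x560 float32, m along the optical axis (not along the pixel's ray), 0 where there is no reading), "fx", "fy", "cx", "cy" (pixels), "k1" (the pictures are not rectified: a ray, as slopes to the right and down, at radius r is drawn at 1 + k1 r^2 times it, then the intrinsics apply), "cam_to_world" (4x4, takes a point from camera to world coordinates). Camera axes: x right, y down, z forward; pixel columns grow to the right and rows downward; lengths in m; the calibration is good to about 2 mm. A picture is of the moment at which its call begins.
- hand_in(): hands the job in, once; it reports no verdict.
The state is a dict: "t": time; "q": joint angles; "qvel": joint speeds; "effort": joint torques, N m; "position": TCP position; "ee_rot": TCP orientation; "wrist_force": force on the tool from outside, world axes, zero at the start; "ft_torque": the same for the moment, N m; "finger_gap": finger opening in m.
Only numpy, scipy, OpenCV 4.12 (cv2) and the standard library are available. Lean on these libraries where they do the work, as an engineer would, in place of code of your own. Each camera call takes 0.05 s, during which the arm holds its last target. There are 200 camera calls.

## Working session

There is one attempt and no reset: what is moved stays moved. The work goes in short steps, Python scripts to look and compute and a tool call to move; the robot and the scene stay as the last step left them, time stands still between calls to the robot, and variables do not carry over. Pictures are saved under pics/ and viewed, about 8 in all and at most 12, crops included, and the job is handed in when it is done.

Besides the shell and the picture viewer there is one more tool, called after ">>>" by a JSON object that holds its "fn" and its "kwargs". play_rows: Moves the arm, as the interface text tells. Its arguments: {"type":"object","properties":{"translation":{"type":"array","items":{"type":"array","items":{"type":"number"}}},"roll":{"type":"array","items":{"type":"number"}},"hand":{"type":"number"},"newtons":{"type":"number"}},"required":["translation","roll"]}

```bash
ls; mkdir -p pics
cat > h.py <<'E'
import numpy as np, cv2
from rig import r, grab_frame, hand_in
def save(name,f,crop=None,scale=1):
    im=f["color"][:,:,::-1]
    if crop: im=im[crop[1]:crop[3],crop[0]:crop[2]]
    cv2.imwrite("pics/%s.png"%name,cv2.resize(im,None,fx=scale,fy=scale))
def cloud(f):
    h,w=f["depth"].shape
    K=np.array([[f["fx"],0,f["cx"]],[0,f["fy"],f["cy"]],[0,0,1.]])
    u,v=np.meshgrid(np.arange(w),np.arange(h))
    p=cv2.undistortPoints(np.stack([u,v],-1).reshape(-1,1,2).astype(float),K,np.array([f["k1"],0,0,0.])).reshape(h,w,2)
    d=f["depth"][...,None]
    P=np.concatenate([p*d,d],-1)
    T=f["cam_to_world"]
    W=P@T[:3,:3].T+T[:3,3]
    W[f["depth"]==0]=np.nan
    return W
E
python3 - <<'E'
from h import *
import pickle
s=r.state();print(s);print(dir(r))
fs={}
for n in("scene","top"):
    f=grab_frame(n);fs[n]=f;print(n,f["cam_to_world"],f["fx"],f["k1"])
pickle.dump(fs,open("f0.pkl","wb"))
a=np.hstack([cv2.resize(fs[n]["color"][:,:,::-1],(560,420)) for n in("scene",)])
save("scene0",fs["scene"],scale=1.4);save("top0",fs["top"],scale=1.4)
E
```

```text
pics
{'t': 0.0, 'q': array([ 1.14889095e+00,  2.45852450e-01,  1.55902377e+00, -9.34476512e-06,
        1.33869271e+00, -1.74114557e-01]), 'qvel': array([ 0.00154727, -0.00070269,  0.0001239 ,  0.00013592,  0.00072407,
       -0.00114256]), 'effort': array([ 3.30888561e-04, -4.29520619e+01, -3.26125610e+01, -1.87799283e-04,
        5.45892704e-03, -1.62061690e-05]), 'position': array([0.15920818, 0.62965922, 0.24915049]), 'ee_rot': array([ 4.66779337e-04,  7.89068928e-01,  6.14303875e-01, -8.70945593e-04]), 'wrist_force': array([ 0.34566851,  0.0415025 , -0.68855512]), 'ft_torque': array([-0.03904223,  0.01456883,  0.01851001]), 'finger_gap': 0.08529542205615094}
['PlanningError', '__class__', '__delattr__', '__dict__', '__dir__', '__doc__', '__eq__', '__format__', '__ge__', '__getattribute__', '__getstate__', '__gt__', '__hash__', '__init__', '__init_subclass__', '__le__', '__lt__', '__module__', '__ne__', '__new__', '__reduce__', '__reduce_ex__', '__repr__', '__setattr__', '__sizeof__', '__str__', '__subclasshook__', '__weakref__', 'nose_length', 'state']
scene [[ 0.73282264  0.32515911 -0.5976977   0.97853449]
 [ 0.68032027 -0.36516747  0.635466   -0.55557538]
 [-0.0116322  -0.87230974 -0.48881532  0.54411865]
 [ 0.          0.          0.          1.        ]] 436.80058642448466 -0.12283829926427708
top [[-0.01473207 -0.99791557  0.06282897  0.33338375]
 [-0.99979628  0.01556861  0.01284577  0.01292683]
 [-0.01379716 -0.06262693 -0.99794163  1.1476147 ]
 [ 0.          0.          0.          1.        ]] 507.26778380151586 -0.09500991370817
```

View pics/scene0.png

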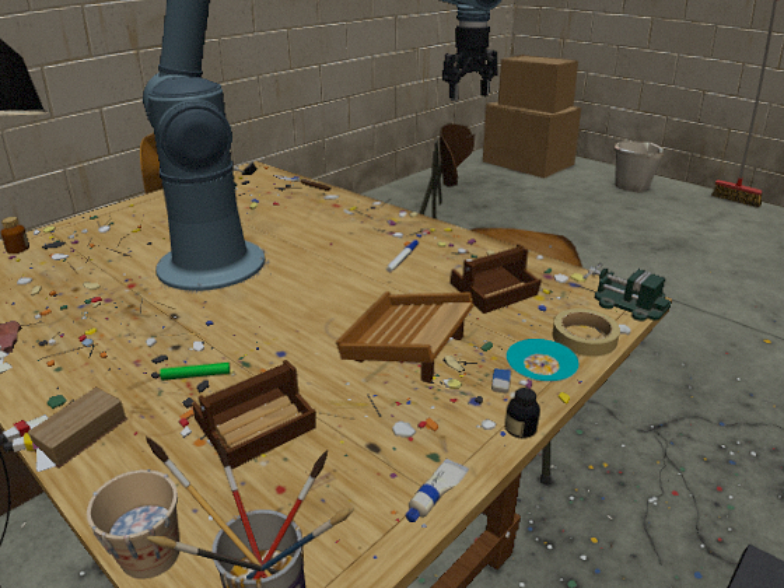

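View pics/top0.png

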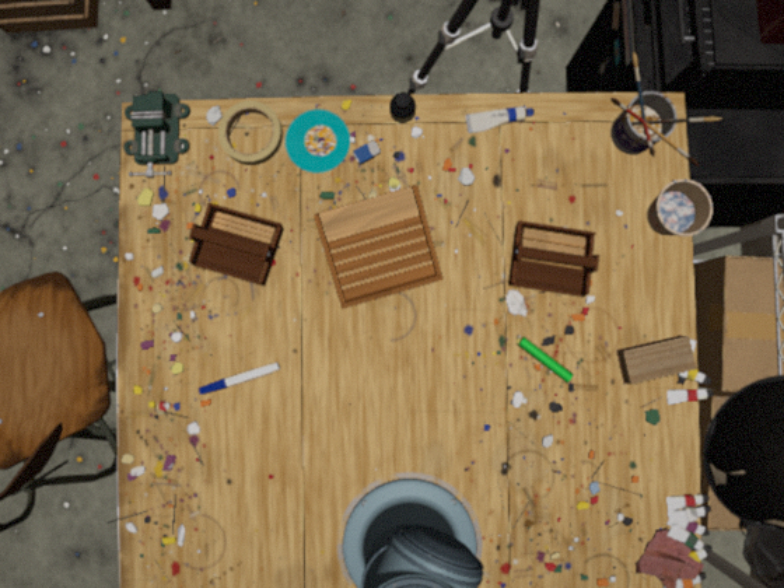

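Run:
```python
from h import *
import pickle
fs=pickle.load(open("f0.pkl","rb"))
f=fs["top"];W=cloud(f)
for n,(u,v) in dict(rack=(378,246),scL=(237,243),scR=(553,258),pen=(545,360),table=(450,400)).items():
    print(n,W[int(v/1.4),int(u/1.4)])
c=f["color"][:,:,::-1]
a=cv2.resize(c[140:210,130:210],(640,560)[:2] and (400,350));b=cv2.resize(c[150:220,355:435],(400,350))
s=fs["scene"]["color"][:,:,::-1]
d=cv2.resize(s[170:225,315:395],(400,250));e=cv2.resize(s[255:330,130:230],(400,250))
cv2.imwrite("pics/c1.png",np.vstack([np.hstack([a,b]),np.hstack([d,e])]))
```

```text
rack [0.47682867 0.04278864 0.03417653]
scL [0.47901496 0.25709185 0.08058871]
scR [ 0.44814402 -0.22403089  0.07591833]
pen [ 0.29153951 -0.21860564  0.01899203]
table [ 0.23082103 -0.06738935  0.0024302 ]
```

View pics/c1.png

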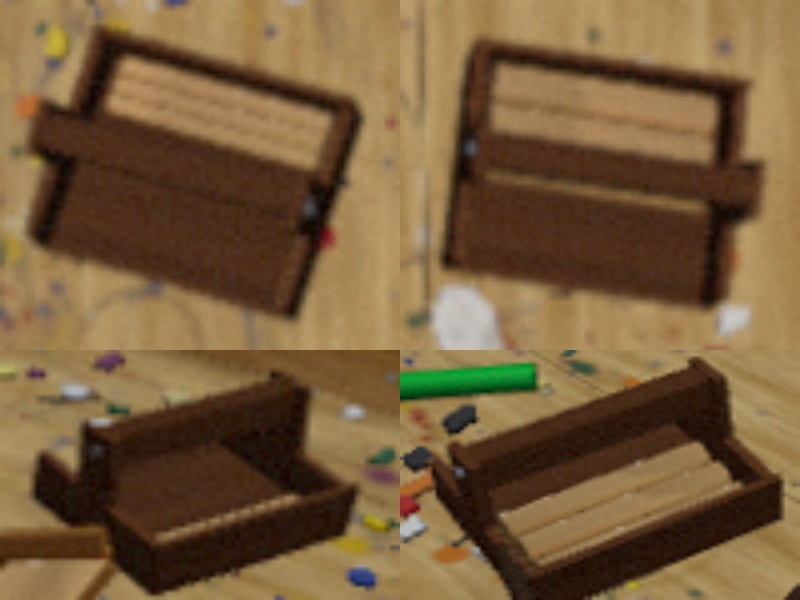

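>>> {"fn": "play_rows", "kwargs": {"translation": [[4, 0, -1], [4, 0, -1], [4, 0, 0], [4, 0, 0], [4, 0, 0], [4, 0, 0], [4, 0, 0], [4, 0, 0]], "roll": [0, 0, 0, 0, 0, 0, 0, 0]}}

```text
t: 0.77
position: [0.2327, 0.9179, 0.2698]
ee_rot: [0.0, 0.789, 0.614, -0.001]
wrist_force: [1.1, 1.1, 0.9]
finger_gap: 0.0853
```

```bash
cat >> h.py <<'E'
from scipy.spatial.transform import Rotation as R
def st():
    s=r.state();q=s["ee_rot"];M=R.from_quat([q[1],q[2],q[3],q[0]]).as_matrix()
    np.set_printoptions(precision=3,suppress=True)
    print("t",s["t"],"q",s["q"],"p",s["position"],"F",s["wrist_force"],"gap",round(s["finger_gap"],4));print("x",M[:,0],"y",M[:,1],"z",M[:,2])
    return s,M
E
python3 -c "
from h import *
st()"
```

```text
t 0.7667 q [ 1.203  1.073  0.327  0.     1.743 -0.12 ] p [0.233 0.918 0.27 ] F [1.061 1.138 0.864] gap 0.0853
x [ 0.245  0.969 -0.002] y [ 0.969 -0.245 -0.   ] z [-0.001 -0.002 -1.   ]
```

>>> {"fn": "play_rows", "kwargs": {"translation": [[3, 0, 0], [3, 0, 0], [3, 0, 0], [3, 0, 0], [3, 0, 0], [3, 0, 0], [3, 0, 0], [3, 0, 0]], "roll": [0, 0, 0, 0, 0, 0, 0, 0]}}

```text
t: 1.43
position: [0.2457, 0.969, 0.2461]
ee_rot: [-0.039, 0.787, 0.613, 0.05]
wrist_force: [-0.2, -0.3, -0.5]
finger_gap: 0.0856
```

```bash
python3 -c "
from h import *
st()"
```

```text
t 1.4333 q [ 1.206  1.219  0.128  0.014  1.669 -0.115] p [0.246 0.969 0.246] F [-0.151 -0.288 -0.528] gap 0.0856
x [0.243 0.962 0.126] y [ 0.969 -0.245  0.   ] z [ 0.031  0.122 -0.992]
```

>>> {"fn": "play_rows", "kwargs": {"translation": [[4.1, 0, 0], [4.1, 0, 0], [4.1, 0, 0], [4.1, 0, 0], [4.1, 0, 0], [4.1, 0, 0], [4.1, 0, 0], [4.1, 0, 0]], "roll": [0, 0, 0, 0, 0, 0, 0, 0]}}

```text
t: 2.1
position: [0.2561, 1.0103, 0.2525]
ee_rot: [-0.095, 0.78, 0.607, 0.122]
wrist_force: [0.4, 0.0, 0.3]
finger_gap: 0.0856
```

```bash
python3 -c "
from h import *
st()"
```

```text
t 2.1 q [ 1.206  1.223  0.127  0.035  1.484 -0.114] p [0.256 1.01  0.253] F [0.426 0.023 0.347] gap 0.0856
x [0.234 0.924 0.304] y [ 0.969 -0.245  0.   ] z [ 0.075  0.295 -0.953]
```

Run:
```python
from h import *
import pickle
np.set_printoptions(precision=4,suppress=True)
fs=pickle.load(open("f0.pkl","rb"))
for nm in("top","scene"):
    W=cloud(fs[nm]).reshape(-1,3);W=W[~np.isnan(W[:,0])]
    def box(cx,cy,rad,zlo,zhi):
        m=(np.hypot(W[:,0]-cx,W[:,1]-cy)<rad)&(W[:,2]>zlo)&(W[:,2]<zhi);return W[m]
    print(nm,"table z",np.median(box(.3,-.1,.1,-.02,.02)[:,2]))
    for n,c in dict(R=(.448,-.224),L=(.479,.257)).items():
        P=box(*c,.1,.068,.095);rc=cv2.minAreaRect(P[:,:2].astype(np.float32))
        print(n,"bar n",len(P),rc,"ztop",np.percentile(P[:,2],[50,90]))
        P=box(*c,.1,.015,.095);print("   all",cv2.minAreaRect(P[:,:2].astype(np.float32)))
    P=box(.477,.043,.13,.012,.08);rc=cv2.minAreaRect(P[:,:2].astype(np.float32));print("rack",rc,len(P))
    # board plane
    a=np.radians(15);e=np.array([np.cos(a),np.sin(a)])
    c=np.array(rc[0]);d=(P[:,:2]-c)
    for lo,hi in((-.065,.015),(.03,.065)):
        u=d@e;v=d@[-e[1],e[0]];Q=P[(u>lo)&(u<hi)&(abs(v)<.06)]
        A=np.c_[Q[:,0]-c[0],Q[:,1]-c[1],np.ones(len(Q))];k=np.linalg.lstsq(A,Q[:,2],rcond=None)[0]
        print("plane",k,"slope",np.degrees(np.arctan(np.hypot(*k[:2]))),"az",np.degrees(np.arctan2(k[1],k[0])))
```

```text
top table z 0.0005202566692270594
R bar n 500 ((0.4483622610569, -0.2310999631881714), (0.12537860870361328, 0.025705939158797264), 80.97230529785156) ztop [0.0786 0.0815]
   all ((0.45167163014411926, -0.23200297355651855), (0.12612837553024292, 0.10470880568027496), 81.0688705444336)
L bar n 481 ((0.4799407422542572, 0.27077624201774597), (0.12611734867095947, 0.025829987600445747), 72.16302490234375) ztop [0.0793 0.0821]
   all ((0.48296502232551575, 0.26983240246772766), (0.1260412186384201, 0.10488113015890121), 72.97821807861328)
rack ((0.47276026010513306, 0.042117126286029816), (0.15497346222400665, 0.16649504005908966), 15.689154624938965) 5383
plane [0.2756 0.0796 0.0374] slope 16.007887258183466 az 16.113567113273056
plane [0.2745 0.0803 0.0409] slope 15.96219384046627 az 16.294191494669445
scene table z -0.0003807007034994925
R bar n 740 ((0.4525408446788788, -0.23337537050247192), (0.1261768788099289, 0.027194911614060402), 79.9593276977539) ztop [0.0771 0.0791]
   all ((0.45651745796203613, -0.23402170836925507), (0.1262473165988922, 0.10159965604543686), 80.3853988647461)
L bar n 321 ((0.48345038294792175, 0.2679201662540436), (0.12764830887317657, 0.0278939101845026), 72.4025650024414) ztop [0.0767 0.0796]
   all ((0.486472487449646, 0.2675761580467224), (0.1287814825773239, 0.10512779653072357), 72.95475769042969)
rack ((0.4749996066093445, 0.039482831954956055), (0.1553795039653778, 0.16899648308753967), 15.000393867492676) 3684
plane [0.2697 0.0646 0.0371] slope 15.500775074928542 az 13.472761389508529
plane [0.1761 0.008  0.0453] slope 9.997335708792052 az 2.600526528676344
```

>>> {"fn": "play_rows", "kwargs": {"translation": [[0, -4, 0], [-0.3, -4, 0], [-0.3, -4, 0], [-0.3, -4, 0], [4, -0.6, 0], [4, -0.6, 0], [4, -0.6, 0], [4, -0.6, 0]], "roll": [0, 0, 0, 0, 0, 0, 0, 0]}}

```text
t: 2.77
position: [0.1029, 1.0538, 0.2742]
ee_rot: [-0.128, 0.773, 0.602, 0.153]
wrist_force: [0.8, 0.4, 0.6]
finger_gap: 0.0854
```

>>> {"fn": "play_rows", "kwargs": {"translation": [[4.1, -0.5, 0], [4.1, -0.5, 0], [4.1, -0.5, 0], [4.1, -0.5, 0], [4.1, -0.5, 0], [4.1, -0.5, 0], [4.1, -0.5, 0], [4.1, -0.5, 0]], "roll": [0, 0, 0, 0, 0, 0, 0, 0]}}

```text
t: 3.43
position: [0.1097, 1.0743, 0.355]
ee_rot: [-0.191, 0.754, 0.591, 0.211]
wrist_force: [-1.0, -0.1, 1.1]
finger_gap: 0.0854
```

```bash
python3 -c "
from h import *
s,M=st();z=M[:,2];print(np.degrees(np.arccos(-z[2])),np.degrees(np.arctan2(z[1],z[0])))"
```

```text
t 3.4333 q [1.36  1.144 0.127 0.022 1.293 0.03 ] p [0.11  1.074 0.355] F [-0.977 -0.122  1.051] gap 0.0854
x [0.211 0.811 0.545] y [ 0.973 -0.228 -0.038] z [ 0.093  0.538 -0.838]
33.11145590696015 80.17632960108102
```

>>> {"fn": "play_rows", "kwargs": {"translation": [[4.1, -0.3, 0], [4.1, -0.3, 0], [4.1, -0.3, 0], [4.1, -0.3, 0], [4.1, -0.3, 0], [-4.0, 0, 0], [-4.0, 0, 0], [-4.0, 0, 0]], "roll": [0, 0, 0, 0, 0, 0, 0, 0]}}

```text
t: 4.1
position: [0.1073, 1.0227, 0.3743]
ee_rot: [-0.229, 0.74, 0.581, 0.248]
wrist_force: [0.5, 1.7, 0.9]
finger_gap: 0.0856
```

```bash
cat >> h.py <<'E'
def tilt(M):
    z=M[:,2];print("tilt",np.degrees(np.arccos(-z[2])),np.degrees(np.arctan2(z[1],z[0])))
def plan(way,rolltot,steps,rollrows):
    # waypoints (world), rows per leg, total roll spread over first rollrows rows
    s,M=st();p=s["position"].copy();i=0
    for w,n in zip(way,steps):
        d=(np.array(w)-p)/n
        for k in range(n):
            dr=rolltot/rollrows if i<rollrows else 0
            print(i,np.round(100*M.T@d,2).tolist(),round(dr,2));
            M=M@R.from_euler('z',dr,degrees=True).as_matrix();i+=1
        p=np.array(w)
    return M
E
python3 -c "
from h import *
s,M=st();tilt(M)
a=np.radians(-9.3);xs=np.array([np.cos(a),np.sin(a),0])
print('roll',np.degrees(np.arctan2(xs@M[:,1],xs@M[:,0])),'pitch err',np.degrees(np.arcsin(xs@M[:,2])))
plan([(.40,.35,.36),(.45,-.23,.25)],np.degrees(np.arctan2(xs@M[:,1],xs@M[:,0])),[19,15],13)"
```

```text
t 4.1 q [1.347 0.794 0.681 0.048 0.98  0.003] p [0.107 1.023 0.374] F [0.467 1.659 0.947] gap 0.0856
x [0.201 0.748 0.633] y [ 0.974 -0.219 -0.05 ] z [ 0.101  0.627 -0.773]
tilt 39.41853121135104 80.80540492496516
roll 85.5546846712821 pitch err -0.06693003948884407
t 4.1 q [1.347 0.794 0.681 0.048 0.98  0.003] p [0.107 1.023 0.374] F [0.467 1.659 0.947] gap 0.0856
x [0.201 0.748 0.633] y [ 0.974 -0.219 -0.05 ] z [ 0.101  0.627 -0.773]
0 [-2.39, 2.28, -2.0] 6.58
1 [-2.11, 2.54, -2.0] 6.58
2 [-1.8, 2.76, -2.0] 6.58
3 [-1.47, 2.95, -2.0] 6.58
4 [-1.13, 3.1, -2.0] 6.58
5 [-0.76, 3.21, -2.0] 6.58
6 [-0.39, 3.28, -2.0] 6.58
7 [-0.01, 3.3, -2.0] 6.58
8 [0.37, 3.28, -2.0] 6.58
9 [0.74, 3.22, -2.0] 6.58
10 [1.1, 3.11, -2.0] 6.58
11 [1.45, 2.96, -2.0] 6.58
12 [1.78, 2.78, -2.0] 6.58
13 [2.09, 2.55, -2.0] 0
14 [2.09, 2.55, -2.0] 0
15 [2.09, 2.55, -2.0] 0
16 [2.09, 2.55, -2.0] 0
17 [2.09, 2.55, -2.0] 0
18 [2.09, 2.55, -2.0] 0
19 [0.95, 3.37, -1.82] 0
20 [0.95, 3.37, -1.82] 0
21 [0.95, 3.37, -1.82] 0
22 [0.95, 3.37, -1.82] 0
23 [0.95, 3.37, -1.82] 0
24 [0.95, 3.37, -1.82] 0
25 [0.95, 3.37, -1.82] 0
26 [0.95, 3.37, -1.82] 0
27 [0.95, 3.37, -1.82] 0
28 [0.95, 3.37, -1.82] 0
29 [0.95, 3.37, -1.82] 0
30 [0.95, 3.37, -1.82] 0
31 [0.95, 3.37, -1.82] 0
32 [0.95, 3.37, -1.82] 0
33 [0.95, 3.37, -1.82] 0
```

>>> {"fn": "play_rows", "kwargs": {"translation": [[-2.4, 2.3, -2], [-2.1, 2.5, -2], [-1.8, 2.8, -2], [-1.5, 3, -2], [-1.1, 3.1, -2], [-0.8, 3.2, -2], [-0.4, 3.3, -2], [0, 3.3, -2]], "roll": [6.6, 6.6, 6.6, 6.6, 6.6, 6.6, 6.6, 6.6]}}

```text
t: 4.77
position: [0.2306, 0.7374, 0.3675]
ee_rot: [-0.313, 0.923, 0.189, 0.119]
wrist_force: [0.3, 0.5, 0.7]
finger_gap: 0.0856
```

>>> {"fn": "play_rows", "kwargs": {"translation": [[0.4, 3.3, -2], [0.7, 3.2, -2], [1.1, 3.1, -2], [1.5, 3, -2], [1.8, 2.8, -2], [2.1, 2.6, -2], [2.1, 2.6, -2], [2.1, 2.6, -2]], "roll": [6.6, 6.6, 6.6, 6.6, 6.4, 0, 0, 0]}}

```text
t: 5.43
position: [0.354, 0.453, 0.3614]
ee_rot: [-0.334, 0.939, -0.076, 0.027]
wrist_force: [0.3, 0.5, 0.1]
finger_gap: 0.0855
```

```bash
python3 -c "
from h import *
s,M=st();tilt(M)
a=np.radians(-9.3);xs=np.array([np.cos(a),np.sin(a),0])
ro=np.degrees(np.arctan2(xs@M[:,1],xs@M[:,0]))
print('roll',ro,'pitch err',np.degrees(np.arcsin(xs@M[:,2])))
plan([(.50,.16,.36),(.45,-.23,.25)],ro,[8,11],5)"
```

```text
t 5.4333 q [ 0.495 -0.293  1.98   0.604  1.078  0.467] p [0.354 0.453 0.361] F [0.349 0.462 0.138] gap 0.0855
x [ 0.987 -0.161  0.001] y [-0.124 -0.765 -0.632] z [ 0.102  0.623 -0.775]
tilt 39.18204399689081 80.70470521053728
roll 0.0782984080264886 pitch err -0.0029726880749898583
t 5.4333 q [ 0.495 -0.293  1.98   0.604  1.078  0.467] p [0.354 0.453 0.361] F [0.349 0.462 0.138] gap 0.0855
x [ 0.987 -0.161  0.001] y [-0.124 -0.765 -0.632] z [ 0.102  0.623 -0.775]
0 [2.39, 2.59, -2.08] 0.02
1 [2.39, 2.59, -2.08] 0.02
2 [2.39, 2.59, -2.08] 0.02
3 [2.39, 2.59, -2.08] 0.02
4 [2.39, 2.58, -2.08] 0.02
5 [2.39, 2.58, -2.08] 0
6 [2.39, 2.58, -2.08] 0
7 [2.39, 2.58, -2.08] 0
8 [0.12, 3.4, -1.48] 0
9 [0.12, 3.4, -1.48] 0
10 [0.12, 3.4, -1.48] 0
11 [0.12, 3.4, -1.48] 0
12 [0.12, 3.4, -1.48] 0
13 [0.12, 3.4, -1.48] 0
14 [0.12, 3.4, -1.48] 0
15 [0.12, 3.4, -1.48] 0
16 [0.12, 3.4, -1.48] 0
17 [0.12, 3.4, -1.48] 0
18 [0.12, 3.4, -1.48] 0
```

>>> {"fn": "play_rows", "kwargs": {"translation": [[2.4, 2.6, -2.1], [2.4, 2.6, -2.1], [2.4, 2.6, -2.1], [2.4, 2.6, -2.1], [0.2, 3.6, -1.8], [0.2, 3.6, -1.8], [0.2, 3.6, -1.8], [0.2, 3.6, -1.8]], "roll": [0, 0, 0, 0, 0, 0, 0, 0], "hand": 130}}

```text
t: 6.1
position: [0.4092, 0.1492, 0.3254]
ee_rot: [-0.333, 0.939, -0.076, 0.028]
wrist_force: [1.6, -0.4, -1.1]
finger_gap: 0.042
```

```bash
python3 -c "
from h import *
plan([(.438,-.30,.165)],0,[14],5)"
```

```text
t 6.1 q [-0.289 -0.461  2.165  0.676  1.545 -0.184] p [0.409 0.149 0.325] F [ 1.573 -0.432 -1.145] gap 0.042
x [ 0.987 -0.161  0.002] y [-0.124 -0.767 -0.63 ] z [ 0.103  0.622 -0.776]
0 [0.72, 3.16, -1.08] 0.0
1 [0.72, 3.16, -1.08] 0.0
2 [0.72, 3.16, -1.08] 0.0
3 [0.72, 3.16, -1.08] 0.0
4 [0.72, 3.16, -1.08] 0.0
5 [0.72, 3.16, -1.08] 0
6 [0.72, 3.16, -1.08] 0
7 [0.72, 3.16, -1.08] 0
8 [0.72, 3.16, -1.08] 0
9 [0.72, 3.16, -1.08] 0
10 [0.72, 3.16, -1.08] 0
11 [0.72, 3.16, -1.08] 0
12 [0.72, 3.16, -1.08] 0
13 [0.72, 3.16, -1.08] 0
```

>>> {"fn": "play_rows", "kwargs": {"translation": [[0.7, 3.2, -1.1], [0.7, 3.2, -1.1], [0.7, 3.2, -1.1], [0.7, 3.2, -1.1], [0.7, 3.2, -1.1], [0.7, 3.2, -1.1], [0.7, 3.2, -1.1], [0.7, 3.2, -1.1]], "roll": [0, 0, 0, 0, 0, 0, 0, 0]}}

```text
t: 6.77
position: [0.424, -0.1111, 0.2319]
ee_rot: [-0.332, 0.94, -0.076, 0.027]
wrist_force: [1.0, 0.0, -0.9]
finger_gap: 0.0419
```

```bash
python3 -c "
from h import *
plan([(.438,-.30,.165)],0,[6],5)"
```

```text
t 6.7667 q [-0.81  -0.094  2.053  0.527  1.627 -0.74 ] p [ 0.424 -0.111  0.232] F [ 1.041  0.016 -0.862] gap 0.0419
x [ 0.987 -0.162  0.001] y [-0.125 -0.767 -0.629] z [ 0.102  0.621 -0.777]
0 [0.74, 3.09, -1.06] 0.0
1 [0.74, 3.09, -1.06] 0.0
2 [0.74, 3.09, -1.06] 0.0
3 [0.74, 3.09, -1.06] 0.0
4 [0.74, 3.09, -1.06] 0.0
5 [0.74, 3.09, -1.06] 0
```

>>> {"fn": "play_rows", "kwargs": {"translation": [[0.7, 3.1, -1.1], [0.7, 3.1, -1.1], [0.7, 3.1, -1.1], [0.7, 3.1, -1.1], [0.7, 3.1, -1.1], [0.7, 3.1, -1.1], [0, 0, 0], [0, 0, 0]], "roll": [0, 0, 0, 0, 0, 0, 0, 0]}}

```text
t: 7.43
position: [0.4353, -0.3008, 0.1654]
ee_rot: [-0.333, 0.939, -0.077, 0.027]
wrist_force: [0.7, 1.2, 0.5]
finger_gap: 0.0418
```

```bash
python3 -c "
from h import *
s,M=st();tilt(M)
f=grab_frame('wrist');save('w1',f,scale=1);g=grab_frame('scene');save('s1',g,crop=(80,170,400,350),scale=1.75)
a=cv2.imread('pics/w1.png');b=cv2.imread('pics/s1.png');b=cv2.resize(b,(400,225));a=cv2.resize(a,(400,300));cv2.imwrite('pics/m1.png',np.hstack([a,cv2.copyMakeBorder(b,0,75,0,0,0)]))
W=cloud(f).reshape(-1,3);W=W[~np.isnan(W[:,0])]
m=(np.hypot(W[:,0]-.451,W[:,1]+.232)<.09)&(W[:,2]>.073)&(W[:,2]<.09);P=W[m];print(len(P),cv2.minAreaRect(P[:,:2].astype(np.float32)) if len(P)>5 else 0)
"
```

```text
t 7.4333 q [-1.013  0.305  1.755  0.429  1.624 -0.947] p [ 0.435 -0.301  0.165] F [0.659 1.25  0.55 ] gap 0.0418
x [ 0.987 -0.163 -0.001] y [-0.127 -0.766 -0.63 ] z [ 0.102  0.622 -0.776]
tilt 39.06210775990108 80.72541569820048
3069 ((0.4514874219894409, -0.23258042335510254), (0.12362414598464966, 0.02535671927034855), 80.4428482055664)
```

View pics/m1.png

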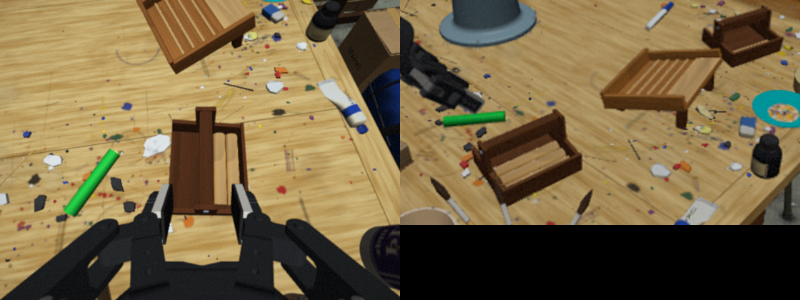

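```bash
python3 -c "
from h import *
plan([(.4525,-.2247,.067)],0,[7],5)"
```

```text
t 7.5333 q [-1.011  0.302  1.757  0.429  1.625 -0.947] p [ 0.435 -0.299  0.166] F [-0.098  0.27   0.09 ] gap 0.0422
x [ 0.987 -0.161 -0.001] y [-0.125 -0.767 -0.63 ] z [ 0.101  0.622 -0.777]
0 [0.07, 0.05, 1.79] 0.0
1 [0.07, 0.05, 1.79] 0.0
2 [0.07, 0.05, 1.79] 0.0
3 [0.07, 0.05, 1.79] 0.0
4 [0.07, 0.05, 1.79] 0.0
5 [0.07, 0.05, 1.79] 0
6 [0.07, 0.05, 1.79] 0
```

>>> {"fn": "play_rows", "kwargs": {"translation": [[0.1, 0.1, 2.2], [0.1, 0.1, 2.2], [0.1, 0.1, 2.2], [0.1, 0.1, 2], [0.1, 0, 1.8], [0, 0, 1.1], [0, 0, 0.8], [0, 0, 0]], "roll": [0, 0, 0, 0, 0, 0, 0, 0]}}

```text
t: 8.2
position: [0.4518, -0.225, 0.0674]
ee_rot: [-0.334, 0.939, -0.076, 0.026]
wrist_force: [-0.5, 0.8, 0.1]
finger_gap: 0.0421
```

>>> {"fn": "play_rows", "kwargs": {"translation": [[0, 0, 0], [0, 0, 0], [0, 0, 0], [0, 0, 0], [0, 0, 0], [0, 0, 0], [0, 0, 0], [0, 0, 0]], "roll": [0, 0, 0, 0, 0, 0, 0, 0], "hand": 255, "newtons": 60}}

```text
t: 8.87
position: [0.4524, -0.2276, 0.0686]
ee_rot: [-0.333, 0.94, -0.076, 0.027]
wrist_force: [-2.2, -1.7, 6.0]
finger_gap: 0.0153
```

```bash
python3 -c "
from h import *
s,M=st();tilt(M)
f=grab_frame('wrist');g=grab_frame('scene');save('s2',g,crop=(80,170,400,350),scale=1.25);save('w2',f,crop=(120,60,440,300),scale=1.25)
a=cv2.imread('pics/w2.png');b=cv2.imread('pics/s2.png');cv2.imwrite('pics/m2.png',np.hstack([a,cv2.copyMakeBorder(b,0,75,0,0,0)]))
"
```

```text
t 8.8667 q [-0.916  0.387  1.868  0.483  1.413 -0.962] p [ 0.452 -0.228  0.069] F [-2.179 -1.684  5.973] gap 0.0153
x [ 0.987 -0.161 -0.   ] y [-0.125 -0.767 -0.63 ] z [ 0.101  0.621 -0.777]
tilt 39.01421311962445 80.76694590371322
```

View pics/m2.png

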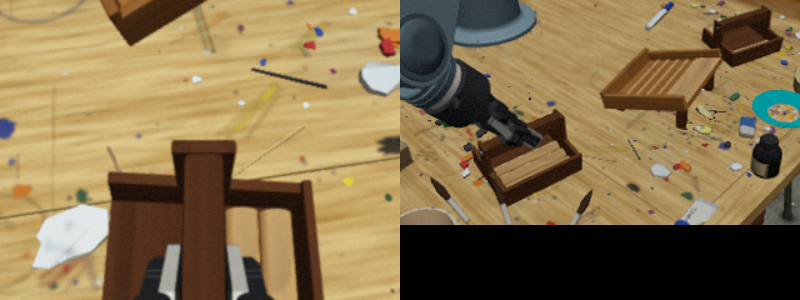

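>>> {"fn": "play_rows", "kwargs": {"translation": [[0, -0.3, -0.4], [0, -0.9, -1.2], [0, -1.6, -2], [0, -1.6, -2], [0, -1.6, -2], [0, -1.6, -2], [0, -0.6, -0.8], [0, 0, 0]], "roll": [0, 0, 0, 0, 0, 0, 0, 0], "newtons": 80}}

```text
t: 9.63
position: [0.4528, -0.2295, 0.2022]
ee_rot: [-0.331, 0.94, -0.076, 0.028]
wrist_force: [0.7, 0.3, -1.4]
finger_gap: 0.015
```

```bash
cat > pour.py <<'E'
from h import *
M0=np.load("M0.npy") if __import__("os").path.exists("M0.npy") else None
a=np.radians(-9.4);Rs=R.from_euler('z',-9.4,degrees=True).as_matrix()
e=np.array([np.cos(np.radians(15.8)),np.sin(np.radians(15.8)),0])
run=np.array([.476,.0415,.038])+.050*(np.cos(np.radians(16))*e+[0,0,np.sin(np.radians(16))])+[-.001,0,.004]
def tgt(M,phi,off=.006,h=.022,tcp=(0,0,0)):
    # scoop world rot after rolling -phi about tool z
    Q=R.from_rotvec(-np.radians(phi)*M[:,2]).as_matrix()@Rs
    lip=run+off*e+[0,0,h+off*.287]
    return lip-Q@np.array([-.049,-.005,-.046]),Q
def show(M):
    for phi in range(0,50,5):
        p,Q=tgt(M,phi)
        hd=-Q[:,0];yaw=np.degrees(np.arctan2(Q[1,0],Q[0,0]))
        print(phi,p,"yaw-rack",round(yaw-15.8,1),"pitch",round(np.degrees(np.arcsin(Q[2,0])),1),"lat",round(np.degrees(np.arcsin(Q[2,1])),1))
E
python3 -c "
from pour import *
s,M=st();tilt(M);print(run);show(M)
g=grab_frame('scene');save('s3',g,crop=(80,140,400,320),scale=2)
"
```

```text
t 9.6333 q [-0.918  0.172  1.838  0.476  1.628 -0.852] p [ 0.453 -0.23   0.202] F [ 0.683  0.334 -1.38 ] gap 0.015
x [ 0.987 -0.161  0.002] y [-0.124 -0.769 -0.627] z [ 0.103  0.619 -0.779]
tilt 38.859641674615084 80.59137309706777
[0.521 0.055 0.056]
0 [0.576 0.053 0.126] yaw-rack -25.2 pitch 0.0 lat 0.0
5 [0.574 0.057 0.128] yaw-rack -21.3 pitch 3.1 lat -0.1
10 [0.571 0.06  0.131] yaw-rack -17.4 pitch 6.3 lat -0.4
15 [0.568 0.064 0.133] yaw-rack -13.4 pitch 9.3 lat -1.0
20 [0.564 0.067 0.135] yaw-rack -9.4 pitch 12.4 lat -1.7
25 [0.56  0.07  0.137] yaw-rack -5.2 pitch 15.4 lat -2.6
30 [0.556 0.072 0.138] yaw-rack -1.0 pitch 18.3 lat -3.8
35 [0.552 0.075 0.139] yaw-rack 3.4 pitch 21.1 lat -5.1
40 [0.547 0.077 0.14 ] yaw-rack 8.0 pitch 23.8 lat -6.6
45 [0.542 0.079 0.141] yaw-rack 12.7 pitch 26.3 lat -8.2
```

View pics/s3.png

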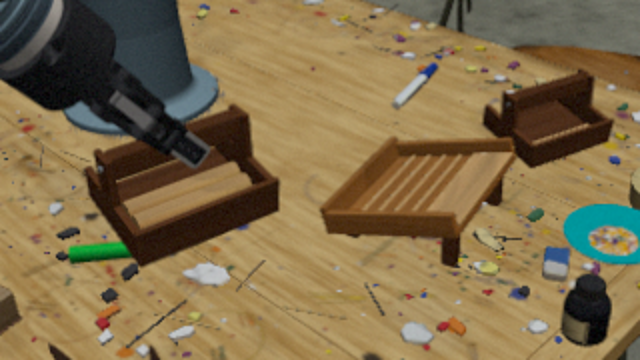

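>>> {"fn": "play_rows", "kwargs": {"translation": [[0.2, -0.5, 0.4], [0.4, -1.1, 1.0], [0.5, -1.6, 1.4], [0.5, -1.6, 1.4], [0.5, -1.6, 1.4], [0.5, -1.6, 1.4], [0.5, -1.6, 1.4], [0.5, -1.6, 1.4]], "roll": [0, 0, 0, 0, 0, 0, 0, 0]}}

```text
t: 10.35
position: [0.5109, -0.0846, 0.1927]
ee_rot: [-0.334, 0.939, -0.076, 0.025]
wrist_force: [-0.0, 0.7, -1.8]
finger_gap: 0.0151
```

>>> {"fn": "play_rows", "kwargs": {"translation": [[0.6, -1.6, 1.4], [0.6, -1.6, 1.4], [0.6, -1.6, 1.4], [0.6, -1.6, 1.4], [0.6, -1.6, 1.4], [0.6, -1.6, 1.4], [0.4, -1.1, 1.0], [0.2, -0.5, 0.4]], "roll": [0, 0, 0, 0, 0, 0, 0, 0]}}

```text
t: 11.02
position: [0.5756, 0.0559, 0.187]
ee_rot: [-0.334, 0.939, -0.076, 0.024]
wrist_force: [-0.2, 0.4, -2.2]
finger_gap: 0.015
```

```bash
python3 -c "
from pour import *
s,M=st();tilt(M)
f=grab_frame('top');W=cloud(f).reshape(-1,3);W=W[~np.isnan(W[:,0])]
g=grab_frame('scene');V=cloud(g).reshape(-1,3);V=V[~np.isnan(V[:,0])]
# bar & walls in expected scoop frame
for n,C in(('top',W),('scene',V)):
    c=(C-(s['position']-Rs@[0,.005,0]))@Rs
    m=(abs(c[:,0])<.02)&(abs(c[:,1])<.07)&(c[:,2]>.004)&(c[:,2]<.03);print(n,'bar top pts',m.sum())
    b=c[m]
    for lo,hi in((-.065,-.04),(-.04,-.02),(.02,.035),(.035,.05),(.05,.065)):
        k=b[(b[:,1]>lo)&(b[:,1]<hi)]
        if len(k)>5:print(lo,hi,len(k),np.median(k,0),k[:,1].min(),k[:,1].max())
    m=(abs(c[:,1])<.05)&(c[:,0]>.038)&(c[:,0]<.065)&(c[:,2]>-.05)&(c[:,2]<-.0);print('back wall top',m.sum(),[np.median(c[m&(abs(c[:,1]-y)<.012)],0) for y in(-.04,0,.04)])
p,Q=tgt(M,12);print(p)
save('s4',g,crop=(80,100,400,280),scale=2)
"
```

```text
t 11.0167 q [-0.365  0.174  1.869  0.687  1.335 -0.453] p [0.576 0.056 0.187] F [-0.197  0.389 -2.25 ] gap 0.015
x [ 0.987 -0.158 -0.006] y [-0.126 -0.765 -0.631] z [ 0.095  0.624 -0.775]
tilt 39.15222574229945 81.34380817253914
top bar top pts 476
0.02 0.035 69 [-0.003  0.028  0.011] 0.02048369390736391 0.03499717295879049
0.035 0.05 66 [-0.003  0.043  0.011] 0.03533144499242402 0.04930426848224757
0.05 0.065 78 [-0.003  0.058  0.011] 0.050071753623697014 0.06298880128223484
back wall top 192 [array([nan, nan, nan]), array([ 0.046,  0.007, -0.038]), array([ 0.046,  0.039, -0.039])]
scene bar top pts 334
-0.065 -0.04 112 [ 0.004 -0.057  0.01 ] -0.06320717591064862 -0.040050518904174444
-0.04 -0.02 112 [ 0.005 -0.029  0.011] -0.039868162268279765 -0.020091134202648978
0.02 0.035 6 [0.008 0.033 0.005] 0.02607826830827514 0.03433632847019405
0.035 0.05 29 [0.007 0.042 0.009] 0.03620256283822534 0.04971224165319967
0.05 0.065 41 [0.007 0.057 0.009] 0.05004323506920081 0.06268135625198855
back wall top 363 [array([ 0.053, -0.04 , -0.038]), array([ 0.053,  0.   , -0.038]), array([ 0.053,  0.039, -0.038])]
[0.57  0.062 0.131]
  return _methods._mean(a, axis=axis, dtype=dtype,
  ret = um.true_divide(
```

View pics/s4.png

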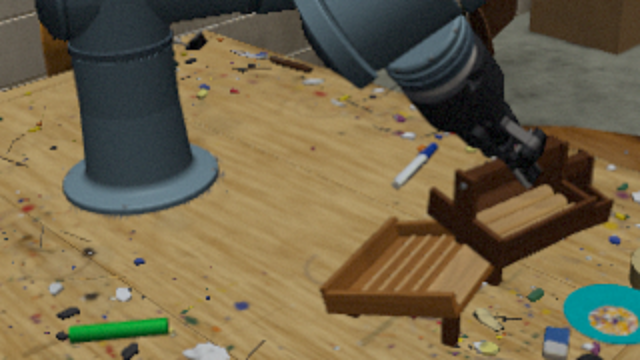

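>>> {"fn": "play_rows", "kwargs": {"translation": [[-0.1, 0.2, 0.4], [-0.1, 0.2, 0.4], [-0.1, 0.2, 0.4], [-0.1, 0.3, 0.4], [-0.1, 0.3, 0.4], [-0.1, 0.3, 0.4], [-0.1, 0.3, 0.4], [0, 0.3, 0.4]], "roll": [-1.5, -1.5, -1.5, -1.5, -1.5, -1.5, -1.5, -1.5]}}

```text
t: 11.78
position: [0.5717, 0.0562, 0.1497]
ee_rot: [-0.329, 0.942, 0.022, 0.061]
wrist_force: [-0.3, 1.1, -2.2]
finger_gap: 0.0152
```

```bash
python3 -c "
from pour import *
s,M=st();tilt(M)
for phi in (12,20,28,40):
    p,Q=tgt(M,phi,h=.022);d=(p-s['position'])*100
    print(phi,p,'world cm',d,'in present tool axes',M.T@d, 'in axes after', R.from_euler('z',phi-12,degrees=True).as_matrix()@(M.T@d))
"
```

```text
t 11.7833 q [-0.367  0.22   1.894  0.7    1.277 -0.711] p [0.572 0.056 0.15 ] F [-0.344  1.126 -2.18 ] gap 0.0152
x [0.992 0.002 0.129] y [ 0.082 -0.783 -0.617] z [ 0.1    0.622 -0.776]
tilt 39.071893834926215 80.9148780458367
12 [0.57  0.062 0.131] world cm [-0.214  0.544 -1.827] in present tool axes [-0.447  0.684  1.736] in axes after [-0.447  0.684  1.736]
20 [0.564 0.067 0.135] world cm [-0.768  1.05  -1.492] in present tool axes [-0.951  0.036  1.736] in axes after [-0.947 -0.097  1.736]
28 [0.558 0.071 0.138] world cm [-1.4    1.497 -1.215] in present tool axes [-1.542 -0.536  1.736] in axes after [-1.334 -0.94   1.736]
40 [0.547 0.077 0.141] world cm [-2.467  2.035 -0.92 ] in present tool axes [-2.561 -1.227  1.736] in axes after [-1.685 -2.286  1.736]
```

>>> {"fn": "play_rows", "kwargs": {"translation": [[-0.2, 0.1, 0.3], [-0.2, 0.1, 0.3], [-0.2, 0, 0.3], [-0.2, -0.1, 0.2], [-0.2, -0.1, 0.2], [-0.2, -0.2, 0.2], [-0.2, -0.2, 0.1], [-0.2, -0.2, 0.1]], "roll": [-2, -2, -2, -2, -2, -2, -2, -2]}}

```text
t: 12.45
position: [0.556, 0.0699, 0.137]
ee_rot: [-0.317, 0.93, 0.153, 0.106]
wrist_force: [0.1, -1.0, -2.0]
finger_gap: 0.0147
```

```bash
python3 -c "
from pour import *
s,M=st();tilt(M)
f=grab_frame('top');g=grab_frame('scene');save('t5',f,crop=(210,90,350,230),scale=2.5);save('s5',g,crop=(200,150,400,290),scale=2.0)
a=cv2.imread('pics/t5.png');b=cv2.imread('pics/s5.png');b=cv2.copyMakeBorder(b,0,a.shape[0]-b.shape[0],0,0,0) ;cv2.imwrite('pics/m5.png',np.hstack([a,b]))
for phi in (28,34,40):
    p,Q=tgt(M,phi,h=.022);print(phi,p,(p-s['position'])*100,M.T@(p-s['position'])*100)
"
```

```text
t 12.45 q [-0.354  0.204  1.942  0.711  1.245 -1.003] p [0.556 0.07  0.137] F [ 0.127 -0.958 -2.023] gap 0.0147
x [0.931 0.218 0.294] y [ 0.352 -0.752 -0.557] z [ 0.1    0.622 -0.776]
tilt 39.0741233734251 80.89875845535796
28 [0.558 0.071 0.138] [0.172 0.13  0.061] [ 0.206 -0.071  0.051]
34 [0.553 0.074 0.139] [-0.347  0.42   0.227] [-0.164 -0.565  0.051]
40 [0.547 0.077 0.141] [-0.896  0.669  0.355] [-0.584 -1.017  0.051]
```

View pics/m5.png

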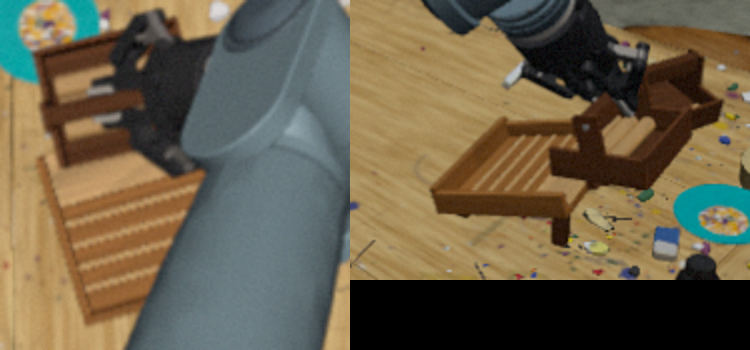

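>>> {"fn": "play_rows", "kwargs": {"translation": [[0, 0, 0], [0, 0, 0], [0, 0, 0], [0, -0.1, 0], [0, -0.1, 0], [0, -0.1, 0], [0, -0.1, 0], [-0.1, -0.1, 0]], "roll": [0, 0, 0, -1.2, -1.2, -1.2, -1.2, -1.2]}}

```text
t: 13.22
position: [0.554, 0.0739, 0.1403]
ee_rot: [-0.311, 0.92, 0.203, 0.123]
wrist_force: [0.2, 0.4, -1.3]
finger_gap: 0.015
```

```bash
python3 -c "
from pour import *
s,M=st();tilt(M)
f=grab_frame('top');g=grab_frame('scene');save('t6',f,crop=(210,90,350,230),scale=2.5);save('s6',g,crop=(200,150,400,290),scale=2.0)
a=cv2.imread('pics/t6.png');b=cv2.imread('pics/s6.png');b=cv2.copyMakeBorder(b,0,a.shape[0]-b.shape[0],0,0,0) ;cv2.imwrite('pics/m6.png',np.hstack([a,b]))
for phi in (34,40,45):
    p,Q=tgt(M,phi,h=.022);print(phi,p,M.T@(p-s['position'])*100)
"
```

```text
t 13.2167 q [-0.348  0.192  1.949  0.712  1.245 -1.103] p [0.554 0.074 0.14 ] F [ 0.181  0.424 -1.289] gap 0.015
x [0.888 0.297 0.352] y [ 0.45  -0.724 -0.522] z [ 0.1    0.622 -0.776]
tilt 39.069193467604194 80.84512805053915
34 [0.553 0.074 0.139] [-0.156 -0.024  0.079]
40 [0.547 0.077 0.141] [-0.524 -0.519  0.079]
45 [0.542 0.078 0.141] [-0.87  -0.9    0.079]
```

View pics/m6.png

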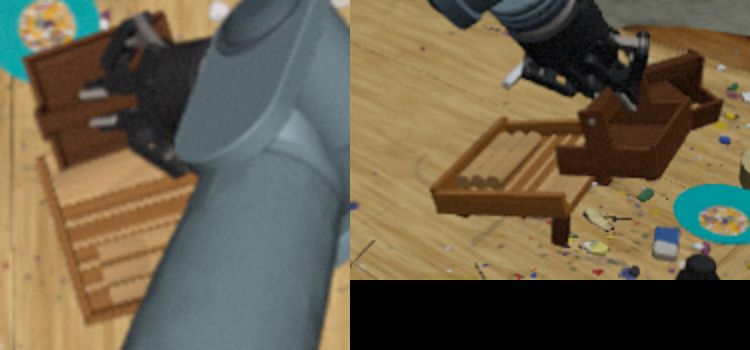

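>>> {"fn": "play_rows", "kwargs": {"translation": [[0.3, -0.5, -0.8], [0.5, -0.8, -1.2], [0.5, -0.8, -1.2], [0.5, -0.8, -1.2], [0, -0.6, -0.8], [0, 0, 0], [0, 0, 0], [0, 0, 0]], "roll": [0, 0, 0, 0, 6, 7, 7, 7]}}

```text
t: 13.98
position: [0.5494, 0.072, 0.2068]
ee_rot: [-0.331, 0.942, -0.021, 0.046]
wrist_force: [0.2, 0.4, -2.0]
finger_gap: 0.015
```

```bash
python3 -c "
from pour import *
s,M=st();tilt(M)
xs=Rs[:,0];ro=np.degrees(np.arctan2(xs@M[:,1],xs@M[:,0]));print(ro)
plan([(.4524,-.2276,.17)],ro,[16],2)
" | awk 'NR<8||NR>20'
```

```text
t 13.9833 q [-0.354  0.077  1.934  0.687  1.346 -0.543] p [0.549 0.072 0.207] F [ 0.157  0.357 -1.964] gap 0.015
x [ 0.995 -0.071  0.074] y [-0.009 -0.78  -0.626] z [ 0.102  0.622 -0.777]
tilt 39.0479445846199 80.7122495897744
6.793263119342849
t 13.9833 q [-0.354  0.077  1.934  0.687  1.346 -0.543] p [0.549 0.072 0.207] F [ 0.157  0.357 -1.964] gap 0.015
x [ 0.995 -0.071  0.074] y [-0.009 -0.78  -0.626] z [ 0.102  0.622 -0.777]
0 [-0.49, 1.61, -1.05] 3.4
14 [-0.29, 1.66, -1.05] 0
15 [-0.29, 1.66, -1.05] 0
```

>>> {"fn": "play_rows", "kwargs": {"translation": [[-0.4, 1.5, -1.0], [-0.3, 1.7, -1.1], [-0.3, 1.7, -1.1], [-0.3, 1.7, -1.1], [-0.3, 1.7, -1.1], [-0.3, 1.7, -1.1], [-0.3, 1.7, -1.1], [-0.3, 1.7, -1.1]], "roll": [3.3, 3.2, 0, 0, 0, 0, 0, 0]}}

```text
t: 14.65
position: [0.5024, -0.083, 0.1891]
ee_rot: [-0.333, 0.94, -0.072, 0.028]
wrist_force: [0.3, -0.1, -1.2]
finger_gap: 0.0146
```

>>> {"fn": "play_rows", "kwargs": {"translation": [[-0.3, 1.7, -1.1], [-0.3, 1.7, -1.1], [-0.3, 1.7, -1.1], [-0.3, 1.7, -1.1], [-0.3, 1.7, -1.1], [-0.3, 1.7, -1.1], [-0.3, 1.3, -0.8], [0, 0, 0]], "roll": [0, 0, 0, 0, 0, 0, 0, 0]}}

```text
t: 15.32
position: [0.4606, -0.2156, 0.1734]
ee_rot: [-0.332, 0.94, -0.073, 0.029]
wrist_force: [0.7, 0.0, -1.4]
finger_gap: 0.0146
```

```bash
python3 -c "
from pour import *
s,M=st();tilt(M)
xs=Rs[:,0];ro=np.degrees(np.arctan2(xs@M[:,1],xs@M[:,0]));print(ro)
d=np.array([.4524,-.2276,.0695])-s['position'];print(d*100,M.T@d*100)
f=grab_frame('top');save('t7',f,crop=(210,110,350,230),scale=4)
"
```

```text
t 15.3167 q [-0.892  0.207  1.858  0.489  1.57  -0.861] p [ 0.461 -0.216  0.173] F [ 0.658  0.001 -1.353] gap 0.0146
x [ 0.988 -0.157  0.005] y [-0.119 -0.768 -0.629] z [ 0.102  0.62  -0.778]
tilt 38.965323397362575 80.62173543056521
0.457885273664324
[ -0.822  -1.204 -10.388] [-0.673  7.555  7.245]
```

View pics/t7.png

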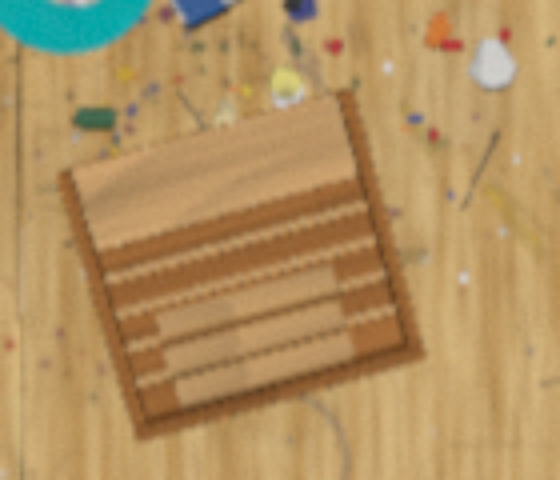

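>>> {"fn": "play_rows", "kwargs": {"translation": [[-0.2, 1.1, 1.0], [-0.2, 1.2, 1.2], [-0.2, 1.2, 1.2], [-0.1, 1.2, 1.1], [0, 1.0, 1.0], [0, 0.7, 0.7], [0, 0.4, 0.4], [0, 0.2, 0.2]], "roll": [0.5, 0, 0, 0, 0, 0, 0, 0]}}

```text
t: 16.03
position: [0.4518, -0.2222, 0.0748]
ee_rot: [-0.334, 0.939, -0.076, 0.026]
wrist_force: [-0.4, 0.1, -0.9]
finger_gap: 0.0154
```

```bash
python3 -c "
from pour import *
s,M=st();tilt(M);d=np.array([.4524,-.2276,.068])-s['position'];print(d*100,M.T@d*100)
"
```

```text
t 16.0333 q [-0.911  0.37   1.877  0.484  1.422 -0.954] p [ 0.452 -0.222  0.075] F [-0.434  0.084 -0.947] gap 0.0154
x [ 0.987 -0.16  -0.003] y [-0.126 -0.765 -0.631] z [ 0.099  0.623 -0.776]
tilt 39.13320280243611 80.98727180331264
[ 0.06  -0.535 -0.68 ] [0.147 0.831 0.2  ]
```

>>> {"fn": "play_rows", "kwargs": {"translation": [[0, 0.1, 0.1], [0, 0.1, 0.1], [0, 0.1, 0.1], [0, 0.05, 0.1], [0, 0.05, 0.1], [0, 0, 0], [0, 0, 0], [0, 0, 0]], "roll": [0, 0, 0, 0, 0, 0, 0, 0]}}

```text
t: 16.7
position: [0.4521, -0.2231, 0.0695]
ee_rot: [-0.333, 0.939, -0.076, 0.026]
wrist_force: [-0.3, 0.7, -0.8]
finger_gap: 0.015
```

>>> {"fn": "play_rows", "kwargs": {"translation": [[0, 0.03, 0.04], [0, 0.03, 0.04], [0, 0.03, 0.04], [0, 0.03, 0.04], [0, 0, 0], [0, 0, 0], [0, 0, 0], [0, 0, 0]], "roll": [0, 0, 0, 0, 0, 0, 0, 0]}}

```text
t: 17.37
position: [0.4521, -0.223, 0.0687]
ee_rot: [-0.334, 0.939, -0.076, 0.026]
wrist_force: [-4.4, 1.3, 9.0]
finger_gap: 0.0151
```

>>> {"fn": "play_rows", "kwargs": {"translation": [[0, 0, 0], [0, 0, 0], [0, 0, 0], [0, 0, 0], [0, 0, 0], [0, 0, 0], [0, 0, 0], [0, 0, 0]], "roll": [0, 0, 0, 0, 0, 0, 0, 0], "hand": 130}}

```text
t: 18.03
position: [0.452, -0.2229, 0.0673]
ee_rot: [-0.333, 0.939, -0.076, 0.026]
wrist_force: [-0.7, -0.0, 0.0]
finger_gap: 0.0417
```

>>> {"fn": "play_rows", "kwargs": {"translation": [[0, 0, -0.6], [0, 0, -1.2], [0, 0, -2], [0, 0, -2.5], [0, 0, -2.5], [0, 0, -2.5], [0, 0, -2], [0, 0, 0]], "roll": [0, 0, 0, 0, 0, 0, 0, 0]}}

```text
t: 18.7
position: [0.4397, -0.3102, 0.175]
ee_rot: [-0.33, 0.94, -0.076, 0.029]
wrist_force: [-0.1, -1.3, 0.6]
finger_gap: 0.0419
```

Run:
```python
from h import *
s,M=st()
f=grab_frame('top');g=grab_frame('scene');save('a',f,crop=(110,90,450,240),scale=2.2);save('b',g,crop=(100,150,440,320),scale=1.3)
a=cv2.imread('pics/a.png');b=cv2.imread('pics/b.png');b=cv2.copyMakeBorder(b,0,0,0,a.shape[1]-b.shape[1],0);cv2.imwrite('pics/m8.png',np.vstack([a,b]))
W=cloud(f).reshape(-1,3);W=W[~np.isnan(W[:,0])]
for c in((.4515,-.2326),(.48,.27)):
    m=(np.hypot(W[:,0]-c[0],W[:,1]-c[1])<.08)&(W[:,2]>.068)&(W[:,2]<.095);P=W[m];print(cv2.minAreaRect(P[:,:2].astype(np.float32)),np.median(P[:,2]))
    m=(np.hypot(W[:,0]-c[0],W[:,1]-c[1])<.1)&(W[:,2]>.015)&(W[:,2]<.095);print(cv2.minAreaRect(W[m][:,:2].astype(np.float32)))
```

```text
t 18.7 q [-1.015  0.308  1.73   0.428  1.638 -0.943] p [ 0.44  -0.31   0.175] F [-0.058 -1.331  0.582] gap 0.0419
x [ 0.987 -0.163  0.004] y [-0.125 -0.771 -0.625] z [ 0.105  0.616 -0.781]
((0.44820597767829895, -0.22677211463451385), (0.12489420175552368, 0.02553262747824192), 80.89766693115234) 0.07865448545322007
((0.45130354166030884, -0.22714877128601074), (0.1251840889453888, 0.10387101769447327), 80.57498931884766)
((0.4800978899002075, 0.2710222005844116), (0.12585999071598053, 0.02572133205831051), 72.22972869873047) 0.07919285038892776
((0.48299917578697205, 0.270087867975235), (0.12586000561714172, 0.1045568510890007), 72.6171646118164)
```

View pics/m8.png

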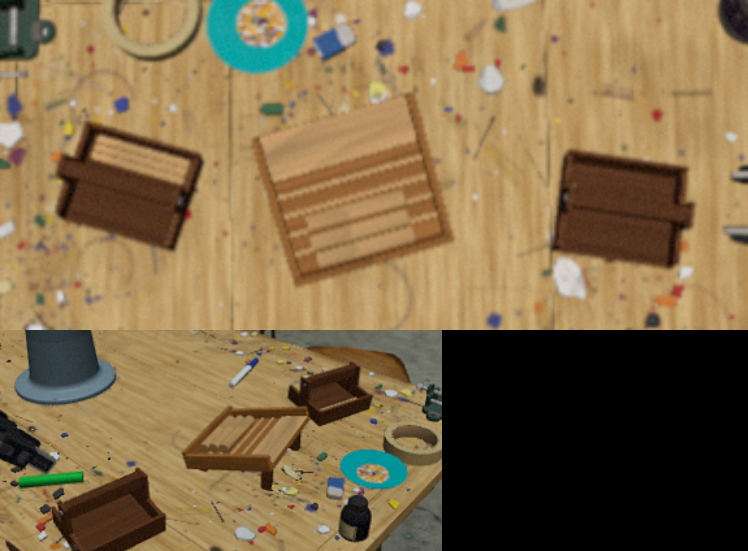

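```bash
python3 -c "
from h import *
hand_in();st()"
```

```text
the job is handed in; nothing more can be done
the job is handed in; nothing more can be done
```

The job is done and handed in at about 19 s of the 51 s allowed. I got no verdict back.

- **Tilting the tool:** the moves only allow shifts and a roll about the tool's own axis. I pushed the arm past its reach so the tool tilted about 39° along the scoop's bar. With the bar gripped at that tilt, rolling about the tool axis tipped the mouth down.
- **Pouring:** I lifted the scoop with the thick dowels (the one on the robot's right) by its bar. I held its lip about 20 mm above the run-in and tipped it to about 20°, which emptied it. The gripper stayed on the bar and did not touch the dowels.
- **Putting down:** I rolled the scoop level again and stood it back within about 6 mm of where it started, well clear of the rack.

**Last checks:**
- The top and scene pictures show the three dowels side by side in the three lowest grooves, one in each.
- The poured scoop is empty and upright. Its bar top measures 79 mm high, as it should.
- The other scoop moved less than 1 mm by measurement, and its slim dowels are still in it. The green look-alike was not touched.
- The gripper is open and clear of everything. The highest wrist force I read was about 10 N, against the 120 N limit.

No check failed or disagreed.

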